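Charge the paint mixer and hold its run lever

ROBOT

A 6-joint arm with a two-finger parallel gripper is mounted at the origin on a cart in front of the work surface, level with it; the furniture and walls round the work are solid. World frame = base frame: x ahead of the robot, y to its left, z up, the work surface at z = 0. Lengths are in mm, angles in rad, forces in N, time in s.
With the tool pointing down it reaches from about 350 to 775 mm from the base axis. Payload 7.3 kg.
Tool frame: the origin (TCP) lies on the front face of the gripper's body, between the roots of the fingers; the fingertips stand 66 mm ahead of it and the grasp point (between the pads) lies 47 mm ahead of it (bot.tip_extent is the distance from the TCP to the fingertips, in mm); z points along the fingers, y is the line along which they close (so a half turn about z gives the same grasp; the last joint's range is limited). The gripper opens to 92 mm and grips with 3 to 60 N. Pads are 19 mm wide; open, the fingers measure 130 mm over their backs; the gripper's body (75 mm by 190 mm) begins 47 mm behind the grasp point.
Start: joints at [0.976, 0.342, 1.524, -0, 1.275, -0.146], TCP at [227.775, 473.03, 292.241] pointing down, gripper open.
Joint ranges: [-2.53, 2.53], [-0.77, 2.02], [0.04, 2.7], [-1, 4.14], [0.28, 2.66], [-3.11, 3.11]. Speed limits (rad/s): [2.57, 2.57, 3.14, 3.14, 3.14, 3.14].

INTERFACE

Orientations are given as [roll, pitch, yaw] about the fixed x, y, z axes, in that order (R = Rz(yaw) Ry(pitch) Rx(roll)).
In Python, from plant import readout, viewer, order, bot gives the robot as it stands.
- The arm moves only by the shell command python3 -m creep 'ROWS'. ROWS is text: rows parted by semicolons, each of 7 numbers parted by spaces: the shift along the world's x, y, z in m, then the turn, a rotation vector about the world's x, y, z in rad, then the opening in per cent of the stroke, from 0 (shut) to 100 (fully open). A call has 1 to 8 rows; each row shifts and turns the commanded pose from where the row before left it; what a row does not reach is not made up. A row lasts 1/12 s, in which the tool goes at most 41.7 mm and 7.16 degrees, less where a joint would pass 70% of its speed; a pose out of reach is approached as far as the arm can. A call is refused whole if a number of a shift passes 0.0417 or a number of a turn 0.125, either way. A call with a gripper value outside its range is refused whole. The fingers move at their own pace and stop on an object; the grip force is fixed at half the most. Time passes only in rows, so rows that do not move let the fingers close. It gives the time, the measured TCP pose, the force, the opening and the grip force at its end, in the units of the state.
- readout.get_obs(): the state, without advancing time (a new reading comes with each control period).
- viewer.capture(name): name is "scene" or "top" or "wrist"; returns the picture (400x640x3 uint8, red, green, blue); there is no depth.
- viewer.camera_info(name): a dict with "fx", "fy", "cx", "cy" (pixels), "D" ([k1, k2, p1, p2, k3] as OpenCV has them; the pictures are not rectified), "origin" and "rotation" of the camera in the world. Camera axes: x right, y up, looking along -z (the intrinsics and any distortion apply to the point x, -y, -z); pixel columns grow to the right and rows downward; lengths in mm; the calibration is good to about 2 mm. A picture is of the moment at which its call begins: read the wrist's pose just before it. camera_info takes no time and is no camera call; for the wrist camera it gives the pose at the moment of the call.
- order.close_job(): hands the job in; it is judged then, once.
The state is a dict: "time": time; "joint_positions": joint angles; "dq": joint speeds; "tau": joint torques, N m; "tool_pos": TCP position; "tcp_rot": TCP orientation; "contact_force": force on the tool from outside, world axes, zero at the start; "moment": the same for the moment, N m; "grip_width": finger opening in mm; "finger_force": force on a finger pad.
Only numpy, scipy, OpenCV 4.12 (cv2) and the standard library are available. Lean on these libraries where they do the work, as an engineer would, in place of code of your own. Each camera call takes 0.05 s, during which the arm holds its last target. There are 200 camera calls.

TASK

With the scoop, put at least three of the five mixing balls from the tray into the mixer's pot (don't touch the balls with the fingers), then stand the scoop back down flat on the table or in the tray and let go of it. Only then press the mixer's spring-loaded run lever down with the fingers until it is level, its paddle's top even with the top of the small index post beside it: not left tilted up and not pushed down to its stop. Finish while still holding the lever there, and leave the paint can and the jar where they stand.

Things in the scene. Friction and masses are not known exactly. Their poses are not given: they have to be found in the camera images.
- tray: Fixed grey tray, 246 x 82 mm, walls 29 mm high. Origin on the table; x axis along it, away from the robot. Floor 4 mm above the table, 74 mm wide, from x = -0.055 to +0.141; at the near (-x) end a 35 degree slope rises from it to 34 mm at x = -0.096. Balls lie at x = -0.05 to +0.025, none beyond. A scoop drawn to -x and on up the slope gathers them.
- scoop: Loose scoop, 90 g, 83 x 64 mm, origin at its underside. Flat pan, floor 2.5 mm (thinned to the edge), open front edge at x = -0.040 (front to -x, roughly to the robot); 26 mm side walls, back wall at x = +0.029. Upright wooden grip 22 (x) by 20 (y) mm at x = +0.031 up to z = 0.086: pinch across y from above. Balls stay in with the front tipped up 15 degrees, roll out with it tipped down 45.
- ball0: White ceramic mixing ball, 18 mm across, 12 g; origin at its centre. One of five alike.
- ball1: White ceramic mixing ball, 18 mm across, 12 g; origin at its centre. One of five alike.
- ball2: White ceramic mixing ball, 18 mm across, 12 g; origin at its centre. One of five alike.
- ball3: White ceramic mixing ball, 18 mm across, 12 g; origin at its centre. One of five alike.
- ball4: White ceramic mixing ball, 18 mm across, 12 g; origin at its centre. One of five alike.
- mixer: Fixed grey mixer, base 180 (x) by 220 (y) by 30 mm. Origin on the table under its middle, x axis away from the robot. Pot at its +y side, run lever at its -y side. Steel index post, 10 mm square, at x = -0.045, y = -0.100, its top 80 mm above the table: as high as the paddle's top when the lever is level.
- pot_mouth (a point): Centre of the open mouth of the steel pot, in the plane of its rim, 100 mm above the table. The pot is 100 mm across and 58 mm deep outside, with a 3 mm wall.
- lever (a joint): Run lever, rad: 0 released (leaning up 0.28 rad), 0.28 level, 0.56 down at its stop. Sprung: pressing the paddle takes about 3 N to start, 7 N at level, 10 N at the stop; it springs back up when let go. Pivot at x = +0.05, y = -0.065, 75 mm above the table in the mixer's frame; the lever points from there to the mixer's -x.
- paddle (a point): Middle of the top face of the lever's dark rubber paddle (40 mm along the lever, 30 mm across, 10 mm thick), 95 mm from the pivot. About 106 mm above the table when released, 80 mm when level, 53 mm at the stop.
- paint_can: round paint can, 74 mm across, 90 mm high, origin at its underside; a bystander, loose.
- hardener_jar: jar with a screw lid, 55 mm across, 70 mm high, origin at its underside; a bystander, loose.

How it is judged (in metres and radians):
On the way, in this order (a step that is already met when the one before it is completed fails the run):
1. at least three balls lie in the pot (((horizontal distance between each of ball0, ball1, ball2 and pot_mouth below 0.048 m and z of ball0 in the frame of pot_mouth between -0.06 and -0.006 m and z of ball1 in the frame of pot_mouth between -0.06 and -0.006 m and z of ball2 in the frame of pot_mouth between -0.06 and -0.006 m) or (horizontal distance between each of ball0, ball1, ball3 and pot_mouth below 0.048 m and z of ball0 in the frame of pot_mouth between -0.06 and -0.006 m and z of ball1 in the frame of pot_mouth between -0.06 and -0.006 m and z of ball3 in the frame of pot_mouth between -0.06 and -0.006 m) or (horizontal distance between each of ball0, ball1, ball4 and pot_mouth below 0.048 m and z of ball0 in the frame of pot_mouth between -0.06 and -0.006 m and z of ball1 in the frame of pot_mouth between -0.06 and -0.006 m and z of ball4 in the frame of pot_mouth between -0.06 and -0.006 m) or (horizontal distance between each of ball0, ball2, ball3 and pot_mouth below 0.048 m and z of ball0 in the frame of pot_mouth between -0.06 and -0.006 m and z of ball2 in the frame of pot_mouth between -0.06 and -0.006 m and z of ball3 in the frame of pot_mouth between -0.06 and -0.006 m) or (horizontal distance between each of ball0, ball2, ball4 and pot_mouth below 0.048 m and z of ball0 in the frame of pot_mouth between -0.06 and -0.006 m and z of ball2 in the frame of pot_mouth between -0.06 and -0.006 m and z of ball4 in the frame of pot_mouth between -0.06 and -0.006 m) or (horizontal distance between each of ball0, ball3, ball4 and pot_mouth below 0.048 m and z of ball0 in the frame of pot_mouth between -0.06 and -0.006 m and z of ball3 in the frame of pot_mouth between -0.06 and -0.006 m and z of ball4 in the frame of pot_mouth between -0.06 and -0.006 m) or (horizontal distance between each of ball1, ball2, ball3 and pot_mouth below 0.048 m and z of ball1 in the frame of pot_mouth between -0.06 and -0.006 m and z of ball2 in the frame of pot_mouth between -0.06 and -0.006 m and z of ball3 in the frame of pot_mouth between -0.06 and -0.006 m) or (horizontal distance between each of ball1, ball2, ball4 and pot_mouth below 0.048 m and z of ball1 in the frame of pot_mouth between -0.06 and -0.006 m and z of ball2 in the frame of pot_mouth between -0.06 and -0.006 m and z of ball4 in the frame of pot_mouth between -0.06 and -0.006 m) or (horizontal distance between each of ball1, ball3, ball4 and pot_mouth below 0.048 m and z of ball1 in the frame of pot_mouth between -0.06 and -0.006 m and z of ball3 in the frame of pot_mouth between -0.06 and -0.006 m and z of ball4 in the frame of pot_mouth between -0.06 and -0.006 m) or (horizontal distance between each of ball2, ball3, ball4 and pot_mouth below 0.048 m and z of ball2 in the frame of pot_mouth between -0.06 and -0.006 m and z of ball3 in the frame of pot_mouth between -0.06 and -0.006 m and z of ball4 in the frame of pot_mouth between -0.06 and -0.006 m))), for 0.3 s.
2. the scoop stands flat on the table or in the tray, let go (angle between scoop's own z axis and vertical below 0.15 rad and height (world z) of scoop below 0.012 m and linear speed of scoop below 0.03 m/s and contact force between the fingers and scoop below 0.1 N), for 0.2 s.
At the end, for the whole second after the job is handed in: At least three balls are in the pot; the scoop stands upright (within 0.15 rad), at rest, on the table or tray floor and not touched; the fingers press on the lever with more than 1.5 N and hold it between 0.19 and 0.37 rad (level within 0.09 rad) (all of step 2 and ((horizontal distance between each of ball0, ball1, ball2 and pot_mouth below 0.048 m and z of ball0 in the frame of pot_mouth between -0.06 and -0.006 m and z of ball1 in the frame of pot_mouth between -0.06 and -0.006 m and z of ball2 in the frame of pot_mouth between -0.06 and -0.006 m) or (horizontal distance between each of ball0, ball1, ball3 and pot_mouth below 0.048 m and z of ball0 in the frame of pot_mouth between -0.06 and -0.006 m and z of ball1 in the frame of pot_mouth between -0.06 and -0.006 m and z of ball3 in the frame of pot_mouth between -0.06 and -0.006 m) or (horizontal distance between each of ball0, ball1, ball4 and pot_mouth below 0.048 m and z of ball0 in the frame of pot_mouth between -0.06 and -0.006 m and z of ball1 in the frame of pot_mouth between -0.06 and -0.006 m and z of ball4 in the frame of pot_mouth between -0.06 and -0.006 m) or (horizontal distance between each of ball0, ball2, ball3 and pot_mouth below 0.048 m and z of ball0 in the frame of pot_mouth between -0.06 and -0.006 m and z of ball2 in the frame of pot_mouth between -0.06 and -0.006 m and z of ball3 in the frame of pot_mouth between -0.06 and -0.006 m) or (horizontal distance between each of ball0, ball2, ball4 and pot_mouth below 0.048 m and z of ball0 in the frame of pot_mouth between -0.06 and -0.006 m and z of ball2 in the frame of pot_mouth between -0.06 and -0.006 m and z of ball4 in the frame of pot_mouth between -0.06 and -0.006 m) or (horizontal distance between each of ball0, ball3, ball4 and pot_mouth below 0.048 m and z of ball0 in the frame of pot_mouth between -0.06 and -0.006 m and z of ball3 in the frame of pot_mouth between -0.06 and -0.006 m and z of ball4 in the frame of pot_mouth between -0.06 and -0.006 m) or (horizontal distance between each of ball1, ball2, ball3 and pot_mouth below 0.048 m and z of ball1 in the frame of pot_mouth between -0.06 and -0.006 m and z of ball2 in the frame of pot_mouth between -0.06 and -0.006 m and z of ball3 in the frame of pot_mouth between -0.06 and -0.006 m) or (horizontal distance between each of ball1, ball2, ball4 and pot_mouth below 0.048 m and z of ball1 in the frame of pot_mouth between -0.06 and -0.006 m and z of ball2 in the frame of pot_mouth between -0.06 and -0.006 m and z of ball4 in the frame of pot_mouth between -0.06 and -0.006 m) or (horizontal distance between each of ball1, ball3, ball4 and pot_mouth below 0.048 m and z of ball1 in the frame of pot_mouth between -0.06 and -0.006 m and z of ball3 in the frame of pot_mouth between -0.06 and -0.006 m and z of ball4 in the frame of pot_mouth between -0.06 and -0.006 m) or (horizontal distance between each of ball2, ball3, ball4 and pot_mouth below 0.048 m and z of ball2 in the frame of pot_mouth between -0.06 and -0.006 m and z of ball3 in the frame of pot_mouth between -0.06 and -0.006 m and z of ball4 in the frame of pot_mouth between -0.06 and -0.006 m)) and value of joint lever between 0.19 and 0.37 rad and contact force between the fingers and lever above 1.5 N); the arm keeps its last pose, push and grip.
It fails at once if a ball is touched by the fingers (contact force between the fingers and ball0 above 0.5 N or contact force between the fingers and ball1 above 0.5 N or contact force between the fingers and ball2 above 0.5 N or contact force between the fingers and ball3 above 0.5 N or contact force between the fingers and ball4 above 0.5 N).
It fails at once if the lever is pressed before three balls are in the pot and the scoop is down (value of joint lever above 0.1 rad and not (((horizontal distance between each of ball0, ball1, ball2 and pot_mouth below 0.048 m and z of ball0 in the frame of pot_mouth between -0.06 and -0.006 m and z of ball1 in the frame of pot_mouth between -0.06 and -0.006 m and z of ball2 in the frame of pot_mouth between -0.06 and -0.006 m) or (horizontal distance between each of ball0, ball1, ball3 and pot_mouth below 0.048 m and z of ball0 in the frame of pot_mouth between -0.06 and -0.006 m and z of ball1 in the frame of pot_mouth between -0.06 and -0.006 m and z of ball3 in the frame of pot_mouth between -0.06 and -0.006 m) or (horizontal distance between each of ball0, ball1, ball4 and pot_mouth below 0.048 m and z of ball0 in the frame of pot_mouth between -0.06 and -0.006 m and z of ball1 in the frame of pot_mouth between -0.06 and -0.006 m and z of ball4 in the frame of pot_mouth between -0.06 and -0.006 m) or (horizontal distance between each of ball0, ball2, ball3 and pot_mouth below 0.048 m and z of ball0 in the frame of pot_mouth between -0.06 and -0.006 m and z of ball2 in the frame of pot_mouth between -0.06 and -0.006 m and z of ball3 in the frame of pot_mouth between -0.06 and -0.006 m) or (horizontal distance between each of ball0, ball2, ball4 and pot_mouth below 0.048 m and z of ball0 in the frame of pot_mouth between -0.06 and -0.006 m and z of ball2 in the frame of pot_mouth between -0.06 and -0.006 m and z of ball4 in the frame of pot_mouth between -0.06 and -0.006 m) or (horizontal distance between each of ball0, ball3, ball4 and pot_mouth below 0.048 m and z of ball0 in the frame of pot_mouth between -0.06 and -0.006 m and z of ball3 in the frame of pot_mouth between -0.06 and -0.006 m and z of ball4 in the frame of pot_mouth between -0.06 and -0.006 m) or (horizontal distance between each of ball1, ball2, ball3 and pot_mouth below 0.048 m and z of ball1 in the frame of pot_mouth between -0.06 and -0.006 m and z of ball2 in the frame of pot_mouth between -0.06 and -0.006 m and z of ball3 in the frame of pot_mouth between -0.06 and -0.006 m) or (horizontal distance between each of ball1, ball2, ball4 and pot_mouth below 0.048 m and z of ball1 in the frame of pot_mouth between -0.06 and -0.006 m and z of ball2 in the frame of pot_mouth between -0.06 and -0.006 m and z of ball4 in the frame of pot_mouth between -0.06 and -0.006 m) or (horizontal distance between each of ball1, ball3, ball4 and pot_mouth below 0.048 m and z of ball1 in the frame of pot_mouth between -0.06 and -0.006 m and z of ball3 in the frame of pot_mouth between -0.06 and -0.006 m and z of ball4 in the frame of pot_mouth between -0.06 and -0.006 m) or (horizontal distance between each of ball2, ball3, ball4 and pot_mouth below 0.048 m and z of ball2 in the frame of pot_mouth between -0.06 and -0.006 m and z of ball3 in the frame of pot_mouth between -0.06 and -0.006 m and z of ball4 in the frame of pot_mouth between -0.06 and -0.006 m)) and angle between scoop's own z axis and vertical below 0.15 rad and height (world z) of scoop below 0.012 m)).
It fails at once if a bystander is shoved more than 30 mm (distance of any of paint_can, hardener_jar from where it was at the start of the episode above 0.03 m).
It also fails if it takes over 64 s, if anything falls off the work surface, if the arm or the gripper's body presses on something with over 40 N, if the wrist force passes 120 N, or if a joint passes its speed limit or range.

## Working session

There is one attempt and no reset: what is moved stays moved. The work goes in short steps, Python scripts to look and compute and a shell command to move; the robot and the scene stay as the last step left them, time stands still between calls to the robot, and variables do not carry over. Pictures are saved under pics/ and viewed, at most 10 in all, crops included, and the job is handed in when it is done.

```bash
ls; mkdir -p pics
cat > h.py <<'E'
import numpy as np, cv2
from plant import readout, viewer, order, bot
def ray(ci,uv):
    K=np.array([[ci['fx'],0,ci['cx']],[0,ci['fy'],ci['cy']],[0,0,1.]])
    p=cv2.undistortPoints(np.array([[uv]],float),K,np.array(ci['D'],float))[0,0]
    return np.array(ci['origin'],float), np.array(ci['rotation'],float)@np.array([p[0],-p[1],-1.])
def onz(ci,uv,z):
    o,d=ray(ci,uv); return (o+d*(z-o[2])/d[2]).round(1)
def proj(ci,P):
    R=np.array(ci['rotation'],float); q=(np.atleast_2d(P)-np.array(ci['origin'],float))@R
    q=q*[1,-1,-1]
    K=np.array([[ci['fx'],0,ci['cx']],[0,ci['fy'],ci['cy']],[0,0,1.]])
    return cv2.projectPoints(q.astype(float),np.zeros(3),np.zeros(3),K,np.array(ci['D'],float))[0][:,0].round(1)
def save(im,name): cv2.imwrite('pics/'+name,im[...,::-1])
E
python3 - <<'E'
from h import *
for n in('top','scene'):
    im=viewer.capture(n); save(im,n+'0.png'); print(n,viewer.camera_info(n))
o=readout.get_obs(); print(o['time'],o['tool_pos'],o['tcp_rot'])
E
```

```text
pics
top {'fx': 475.05057032756054, 'fy': 475.05057032756054, 'cx': 314.70469816765353, 'cy': 202.14338327103684, 'D': array([-0.01853405,  0.        ,  0.        ,  0.        ,  0.        ]), 'origin': array([ 368.53377448,   46.88843972, 1397.53390586]), 'rotation': array([ 0.14377812,  0.00824925, -1.59449698])}
scene {'fx': 501.2055489639404, 'fy': 501.2055489639404, 'cx': 318.67195243931184, 'cy': 201.60477972442044, 'D': array([0.03260814, 0.        , 0.        , 0.        , 0.        ]), 'origin': array([-413.71806087, -499.84935358,  866.82302816]), 'rotation': array([ 0.97655224, -0.00168361, -1.04548866])}
0.1 [227.58912644 472.79880042 291.59572126] [-3.14019580e+00 -2.39419126e-04  2.69280305e+00]
```

View pics/top0.png

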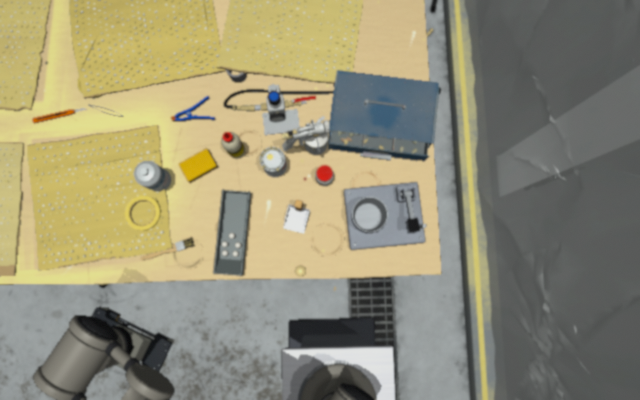

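View pics/scene0.png

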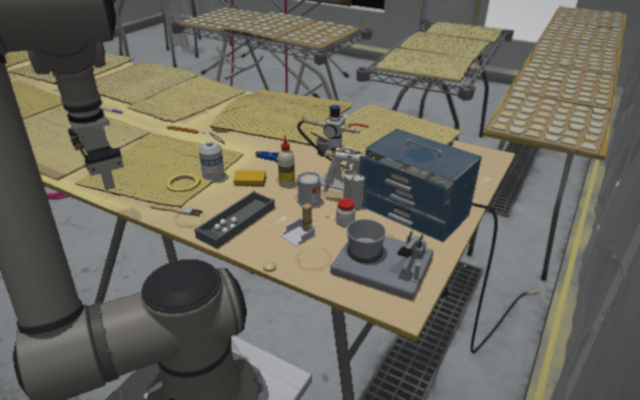

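```bash
python3 - <<'E'
s=open('h.py').read()
s=s.replace("np.array(ci['rotation'],float)","Rot.from_euler('xyz',ci['rotation']).as_matrix()").replace("import numpy as np, cv2","import numpy as np, cv2\nfrom scipy.spatial.transform import Rotation as Rot")
open('h.py','w').write(s)
E
python3 - <<'E'
from h import *
im=cv2.imread('pics/top0.png')[140:290,200:440]
a=cv2.resize(im,None,fx=3.3,fy=3.3,interpolation=cv2.INTER_CUBIC); cv2.imwrite('pics/top0c.png',a)
ci=viewer.camera_info('top'); print(onz(ci,(250,191),29),onz(ci,(223,191),29),onz(ci,(216,273),29),onz(ci,(243,274),29),onz(ci,(370,214),100))
E
```

```text
[604.5 241.9  29. ] [606.5 321.1  29. ] [369.4 340.3  29. ] [364.8 263.   29. ] [519.9 -98.  100. ]
```

View pics/top0c.png

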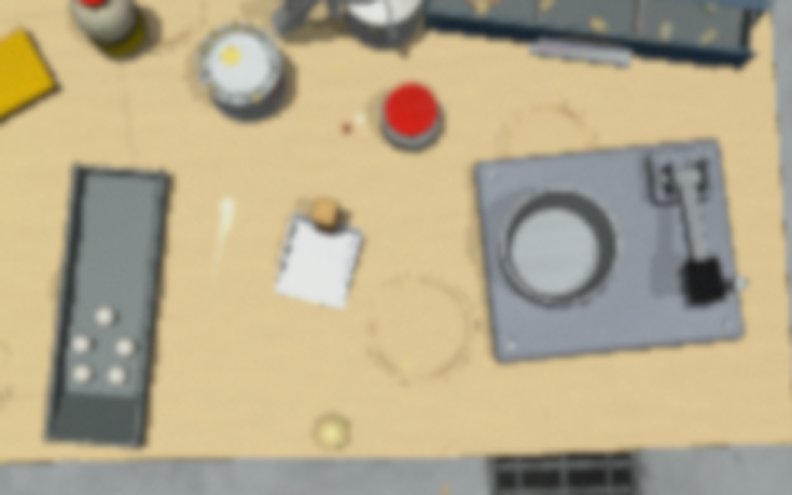

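Run:
```python
from h import *
from scipy.optimize import least_squares
ci=viewer.camera_info('top')
f=lambda x,y:((x+.5)/3.3-.5+200,(y+.5)/3.3-.5+140)
def fit(name,loc,px,x0):
    loc=np.array(loc,float);px=np.array([f(*p) for p in px])
    def W(p):
        c,s=np.cos(p[2]),np.sin(p[2]); return np.c_[p[0]+c*loc[:,0]-s*loc[:,1],p[1]+s*loc[:,0]+c*loc[:,1],loc[:,2]]
    r=least_squares(lambda p:(proj(ci,W(p))-px).ravel(),x0,x_scale=[10,10,.1],diff_step=1e-3); print(name,r.x.round(3),r.fun.round(1))
# tray extents x: -.100..+.146 , y +-41
fit('tray',[[145,41,29],[145,-41,29],[-101,41,29],[-101,-41,29]],[(76,167),(171,175),(47,440),(143,445)],[470,290,0.1])
fit('mixer',[[90,110,30],[90,-110,30],[-90,-110,30],[-90,110,30],[-45,-65,106]],[(476,163),(718,141),(742,338),(497,361),(704,282)],[520,-140,0.1])
fit('scoop',[[-40,32,2],[-40,-32,2],[31,0,86]],[(277,291),(346,306),(326,212)],[500,100,-.2])
for n,p,z in [('can',(240,65),90),('jar',(411,109),70),('pot',(557,248),100)]+[('b',p,13) for p in [(104,316),(81,344),(124,348),(81,374),(116,376)]]: print(n,onz(ci,f(*p),z))
```

```text
tray [4.64418e+02 2.91486e+02 9.10000e-02] [-8.   1.4 -9.  -4.2  8.1  3.1  7.5 -1.7]
mixer [ 5.23852e+02 -1.46094e+02  1.00000e-01] [-1.7  0.4 -0.4 -2.3  1.9 -0.8  0.2  1.8  0.7  0.1]
scoop [ 5.26751e+02  1.06115e+02 -2.02000e-01] [ 0.5  0.9  1.   0.1 -0.4 -0.8]
can [683.  169.7  90. ]
jar [645.1  24.2  70. ]
pot [517.8 -93.6 100. ]
b [477.1 299.9  13. ]
b [452.8 320.2  13. ]
b [448.4 282.2  13. ]
b [426.5 320.1  13. ]
b [424.  289.2  13. ]
```

```bash
sed -i 's/\[:,0\].round(1)/[:,0]/' h.py
python3 - <<'E'
from h import *
from scipy.optimize import least_squares
ci=viewer.camera_info('top')
f=lambda x,y:((x+.5)/3.3-.5+200,(y+.5)/3.3-.5+140)
def fit(name,loc,px,x0):
    loc=np.array(loc,float);px=np.array([f(*p) for p in px])
    def W(p):
        c,s=np.cos(p[2]),np.sin(p[2]); return np.c_[p[0]+c*loc[:,0]-s*loc[:,1],p[1]+s*loc[:,0]+c*loc[:,1],loc[:,2]]
    r=least_squares(lambda p:(proj(ci,W(p))-px).ravel(),x0,x_scale=[10,10,.1]); print(name,r.x.round(3),r.fun.round(1))
fit('tray',[[145,41,29],[145,-41,29],[-101,41,29],[-101,-41,29]],[(76,167),(171,175),(47,440),(143,445)],[470,290,-0.1])
fit('mixer',[[90,110,30],[90,-110,30],[-90,-110,30],[-90,110,30],[-45,-65,106]],[(476,163),(718,141),(742,338),(497,361),(704,282)],[520,-140,0.1])
fit('scoop',[[-40,32,2],[-40,-32,2],[31,0,86]],[(277,291),(346,306),(326,212)],[500,100,-.2])
E
```

```text
tray [ 4.63562e+02  2.94517e+02 -1.02000e-01] [ 0.5 -1.1 -0.4 -1.4  0.3  0.8 -0.3  1.6]
mixer [ 5.23861e+02 -1.45904e+02  7.00000e-02] [-1.  -0.9  0.5 -1.3  1.1  0.4 -0.9  0.7  0.3  0.8]
scoop [ 5.26783e+02  1.06404e+02 -2.54000e-01] [-0.1  0.2  0.1  0.6  0.  -0.7]
```

```bash
R='.'; python3 -m creep '0.0206 -0.0234 -0.0045 0 0 0.0122 100;0.0206 -0.0234 -0.0045 0 0 0.0122 100;0.0206 -0.0234 -0.0045 0 0 0.0122 100;0.0206 -0.0234 -0.0045 0 0 0.0122 100;0.0206 -0.0234 -0.0045 0 0 0.0122 100;0.0206 -0.0234 -0.0045 0 0 0.0122 100;0.0206 -0.0234 -0.0045 0 0 0.0122 100;0.0206 -0.0234 -0.0045 0 0 0.0122 100'
python3 -m creep '0.0206 -0.0234 -0.0045 0 0 0.0122 100;0.0206 -0.0234 -0.0045 0 0 0.0122 100;0.0206 -0.0234 -0.0045 0 0 0.0122 100;0.0206 -0.0234 -0.0045 0 0 0.0122 100;0.0206 -0.0234 -0.0045 0 0 0.0122 100;0.0206 -0.0234 -0.0045 0 0 0.0122 100;0.0206 -0.0234 -0.0045 0 0 0.0122 100;0.0206 -0.0234 -0.0045 0 0 0.0122 100'
python3 -m creep '0 0 0 0 0 0 100;0 0 0 0 0 0 100;0 0 0 0 0 0 100'
python3 - <<'E'
from h import *
ci=viewer.camera_info('wrist'); im=viewer.capture('wrist'); save(im,'w1.png'); print(ci)
print(readout.get_obs())
g=[(556.8,98.6,86)]; print(proj(ci,g))
E
```

```text
time: 0.77
tool_pos: [393.2, 284.5, 255.8]
tcp_rot: [-3.141, -0.0, 2.791]
contact_force: [-0.0, -0.1, -0.2]
grip_width: 91.8
finger_force: 0.0
time: 1.43
tool_pos: [558.0, 97.3, 219.6]
tcp_rot: [-3.142, -0.001, 2.888]
contact_force: [1.3, -0.1, 1.0]
grip_width: 91.7
finger_force: 0.0
time: 1.68
tool_pos: [556.8, 98.9, 219.8]
tcp_rot: [3.142, -0.002, 2.887]
contact_force: [-1.5, 0.7, -0.1]
grip_width: 91.6
finger_force: 0.0
{'fx': 343.1518801730691, 'fy': 343.1518801730691, 'cx': 319.8311934443506, 'cy': 203.16842837331467, 'D': array([-0.03584889,  0.        ,  0.        ,  0.        ,  0.        ]), 'origin': array([489.32346091, 117.03012234, 311.17599913]), 'rotation': array([-2.62804732e-01,  9.34918478e-04,  1.31634832e+00])}
{'time': 1.7333, 'joint_positions': array([ 4.09473620e-02,  4.80437474e-01,  1.51601001e+00,  4.40663584e-04,
        1.14602281e+00, -1.27684217e+00]), 'dq': array([ 0.01415302, -0.00866325,  0.0009802 , -0.00061094, -0.00046828,
       -0.00364723]), 'tau': array([-7.97995180e-01, -4.79604757e+01, -2.28938681e+01, -5.05599508e-02,
        6.85768481e-02,  7.55642486e-04]), 'tool_pos': array([556.65389258,  99.37184743, 220.12071068]), 'tcp_rot': array([ 3.14146282e+00, -9.56316510e-04,  2.88840414e+00]), 'contact_force': array([ 0.23185157, -0.58082829, -0.03362851]), 'moment': array([-0.00523355, -0.01990752, -0.02722421]), 'finger_force': 0.0, 'grip_width': 91.82786295243794}
[[318.89682533 216.33782794]]
```

View pics/w1.png

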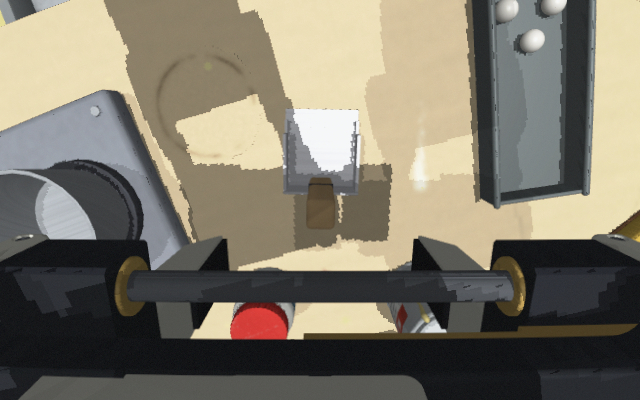

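Run:
```python
from h import *
from scipy.optimize import least_squares
ci=viewer.camera_info('wrist')
def W(p,loc):
    loc=np.array(loc,float);c,s=np.cos(p[2]),np.sin(p[2]); return np.c_[p[0]+c*loc[:,0]-s*loc[:,1],p[1]+s*loc[:,0]+c*loc[:,1],loc[:,2]]
p=[526.8,106.4,-.254]
print(proj(ci,W(p,[[-40,32,2],[-40,-32,2],[29,32,26],[29,-32,26],[20,10,86],[20,-10,86],[42,10,86],[42,-10,86]])))
t=[463.6,294.5,-.102]
print(proj(ci,W(t,[[145,41,29],[145,-41,29]])))
print(proj(ci,W([523.9,-145.9,.07],[[0,90,100]])))
for i in[(507,10),(553,5),(531,41)]:print(onz(ci,i,13))
im=cv2.imread('pics/w1.png');a=np.vstack([cv2.resize(im[95:240,260:400],None,fx=4,fy=4,interpolation=cv2.INTER_CUBIC)]);b=cv2.resize(im[0:220,460:620],None,fx=2.6,fy=2.6);
h=580;o=np.zeros((h,800,3),np.uint8);o[:,:380]=a[:h,90:470];o[:572,384:800]=b[:,:416];cv2.imwrite('pics/w1c.png',o)
```

```text
[[355.4118541  110.06178327]
 [282.08379734 110.02509497]
 [356.07149197 193.36298098]
 [281.24513744 193.30919278]
 [333.00493113 200.99834966]
 [303.56375087 200.97660531]
 [332.66862321 231.5640662 ]
 [303.94032077 231.54035471]]
[[583.05052974 194.19053811]
 [489.68055956 207.99143821]]
[[ 76.98186063 223.67736248]]
[449.9 281.6  13. ]
[454.7 318.8  13. ]
[477.6 297.9  13. ]
```

View pics/w1c.png

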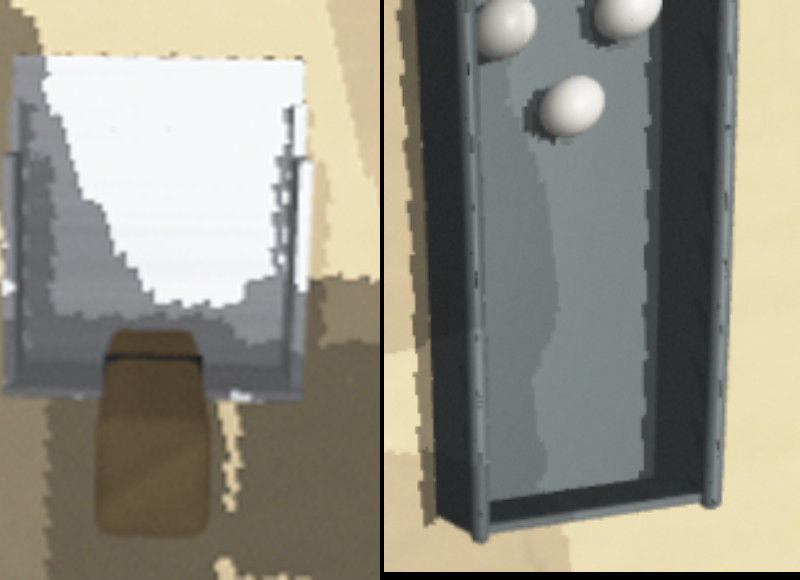

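```bash
python3 -m creep '0 0.001 -0.02 0 0 0 100;0 0 -0.02 0 0 0 100;0 0 -0.02 0 0 0 100;0 0 -0.02 0 0 0 100;0 0 -0.02 0 0 0 100;0 0 -0.01 0 0 0 100;0 0 -0.008 0 0 0 100;0 0 0 0 0 0 100' | tail -7
python3 -m creep '0 0 0 0 0 0 0;0 0 0 0 0 0 0;0 0 0 0 0 0 0;0 0 0 0 0 0 0;0 0 0 0 0 0 0;0 0 0 0 0 0 0;0 0 0 0 0 0 0'
python3 - <<'E'
from h import *
ci=viewer.camera_info('wrist')
E
```

```text
time: 2.4
tool_pos: [556.5, 100.3, 101.3]
tcp_rot: [-3.141, -0.002, 2.889]
contact_force: [-1.2, -0.6, -0.2]
grip_width: 91.9
finger_force: 0.0
time: 2.98
tool_pos: [557.4, 99.6, 102.4]
tcp_rot: [3.141, 0.0, 2.888]
contact_force: [-0.0, 0.1, 0.0]
grip_width: 49.8
finger_force: 0.0
```

```bash
python3 -m creep '0 0 0 0 0 0 0;0 0 0 0 0 0 0;0 0 0 0 0 0 0;0 0 0 0 0 0 0;0 0 0 0 0 0 0;0 0 0 0 0 0 0;0 0 0 0 0 0 0;0 0 0 0 0 0 0'
python3 -m creep '0 0 0.003 0 0 0 0;0 0 0.008 0 0 0 0;0 0 0.015 0 0 0 0;0 0 0.02 0 0 0 0;0 0 0.02 0 0 0 0;0 0 0 0 0 0 0'
```

```text
time: 3.65
tool_pos: [557.4, 99.6, 102.2]
tcp_rot: [3.142, -0.0, 2.888]
contact_force: [0.3, 0.1, -0.5]
grip_width: 19.6
finger_force: 30.0
time: 4.15
tool_pos: [559.3, 99.8, 172.7]
tcp_rot: [3.139, 0.007, 2.888]
contact_force: [1.7, 0.1, -0.4]
grip_width: 19.9
finger_force: 30.0
```

```bash
python3 -m creep '0.003 0.013 0.005 0 0 0.019 0;0.003 0.026 0.005 0 0 0.019 0;0.003 0.026 0.005 0 0 0.019 0;0.003 0.026 0.005 0 0 0.019 0;0.003 0.026 0 0 0 0.019 0;0.003 0.026 0 0 0 0.019 0;0.003 0.026 0 0 0 0.019 0;0.004 0.013 0 0 0 0.019 0'
python3 -m creep '0 0 0 0 0 0 0;0 0 0 0 0 0 0;0 0 0 0 0 0 0'
python3 - <<'E'
from h import *
o=readout.get_obs();ci=viewer.camera_info('wrist'); im=viewer.capture('wrist'); save(im,'w2.png'); print(o['tool_pos'],o['tcp_rot'],ci['origin'],ci['rotation'])
a=cv2.imread('pics/w2.png')[0:240,200:460]; cv2.imwrite('pics/w2c.png',cv2.resize(a,None,fx=2.5,fy=2.5,interpolation=cv2.INTER_CUBIC))
E
```

```text
time: 4.82
tool_pos: [581.3, 285.5, 187.1]
tcp_rot: [3.141, -0.002, 3.044]
contact_force: [-0.3, -0.0, -1.3]
grip_width: 20.0
finger_force: 30.0
time: 5.07
tool_pos: [581.8, 281.4, 187.4]
tcp_rot: [-3.141, -0.002, 3.04]
contact_force: [0.2, 0.7, -1.7]
grip_width: 19.9
finger_force: 30.0
[581.84218032 281.36196227 187.39856614] [-3.14063105e+00 -1.59258081e-03  3.04005677e+00] [512.51143848 289.09008596 278.75459409] [-0.26255952  0.00195963  1.46897625]
```

View pics/w2c.png

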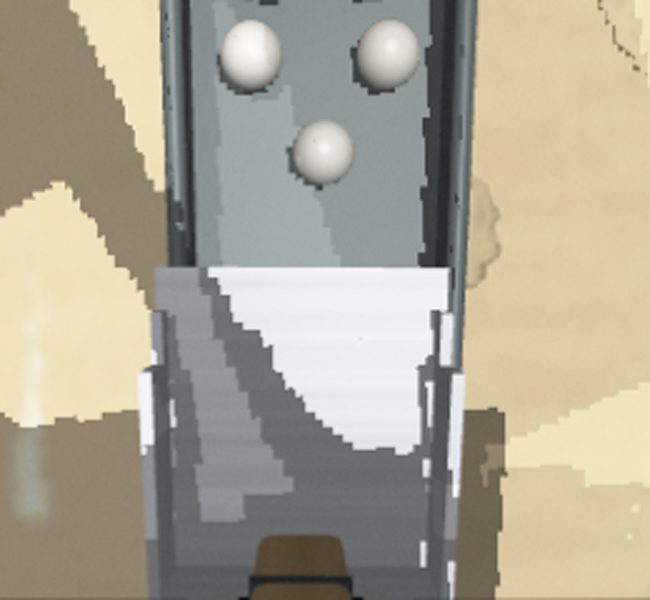

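Run:
```python
from h import *
ci=dict(viewer.camera_info('wrist'))
f=lambda x,y:(200+(x+.5)/2.5-.5,(y+.5)/2.5-.5)
def T(P):
    d=P[:2]-np.array([463.6,294.5]);c,s=np.cos(-.102),np.sin(-.102);return (np.array([c*d[0]+s*d[1],-s*d[0]+c*d[1]])).round(1)
for n,p,z in [('railL',(165,150),29),('railR',(472,150),29),('railL2',(162,20),29),('railR2',(476,20),29),('flR',(426,150),4),('frL',(155,268),86),('frR',(448,268),86),('b',(322,152),13),('b',(250,54),13),('b',(388,54),13)]:
    q=onz(ci,f(*p),z);print(n,q,T(q))
im=viewer.capture('top');save(im,'t2.png')
```

```text
railL [474.9 255.   29. ] [ 15.3 -38.1]
railR [483.4 338.4  29. ] [15.2 45.7]
railL2 [442.6 258.7  29. ] [-17.2 -37.8]
railR2 [451.1 341.4  29. ] [-17.2  45.4]
flR [479.2 329.6   4. ] [11.9 36.5]
frL [507.2 257.2  86. ] [ 47.2 -32.7]
frR [513.7 320.6  86. ] [47.2 31.1]
b [477.8 298.2  13. ] [13.7  5.1]
b [449.5 280.4  13. ] [-12.6 -15.5]
b [453.5 319.3  13. ] [-12.6  23.6]
```

```bash
python3 -m creep '0 0.004 -0.01 0 0 0 0;0 0 -0.02 0 0 0 0;0 0 -0.02 0 0 0 0;0 0 -0.01 0 0 0 0;0 0 -0.01 0 0 0 0;0 0 -0.006 0 0 0 0;0 0 0 0 0 0 0'
python3 -m creep '0 0 -0.003 0 0 0 0;0 0 -0.002 0 0 0 0;0 0 0 0 0 0 0'
```

```text
time: 5.75
tool_pos: [582.0, 285.3, 111.0]
tcp_rot: [-3.141, -0.002, 3.04]
contact_force: [-0.8, -0.5, -0.8]
grip_width: 19.9
finger_force: 30.0
time: 6.0
tool_pos: [582.6, 285.7, 107.6]
tcp_rot: [3.141, 0.001, 3.04]
contact_force: [-0.0, -0.2, -1.2]
grip_width: 20.1
finger_force: 30.0
```

```bash
python3 -m creep '0 0 -0.001 0 0 0 0;0 0 0 0 0 0 0;0 0 0 0 0 0 0'
```

```text
time: 6.25
tool_pos: [582.5, 285.7, 106.5]
tcp_rot: [3.141, 0.0, 3.04]
contact_force: [-0.4, -0.5, -0.8]
grip_width: 19.8
finger_force: 30.0
```

```bash
python3 -m creep '0 0 -0.001 0 0 0 0;0 0 0 0 0 0 0;0 0 0 0 0 0 0'; python3 -m creep '0 0 -0.001 0 0 0 0;0 0 0 0 0 0 0;0 0 0 0 0 0 0'
```

```text
time: 6.5
tool_pos: [582.6, 285.7, 106.2]
tcp_rot: [3.141, 0.001, 3.04]
contact_force: [-0.6, -1.5, 5.6]
grip_width: 19.7
finger_force: 30.0
time: 6.75
tool_pos: [582.6, 285.7, 106.2]
tcp_rot: [3.141, 0.001, 3.04]
contact_force: [-3.4, -2.0, 11.3]
grip_width: 19.9
finger_force: 30.0
```

```bash
python3 -m creep '-0.003 0.0003 0.0007 0 0 0 0;-0.005 0.0005 0 0 0 0 0;-0.006 0.0006 0 0 0 0 0;-0.006 0.0006 0 0 0 0 0;-0.006 0.0006 0 0 0 0 0;-0.006 0.0006 0 0 0 0 0;-0.006 0.0006 0 0 0 0 0;-0.006 0.0006 0 0 0 0 0'; python3 -m creep '-0.006 0.0006 0 0 0 0 0;-0.006 0.0006 0 0 0 0 0;-0.006 0.0006 0 0 0 0 0;-0.006 0.0006 0 0 0 0 0;-0.006 0.0006 0 0 0 0 0;-0.006 0.0006 0 0 0 0 0;-0.006 0.0006 0 0 0 0 0;0 0 0 0 0 0 0'
python3 - <<'E'
from h import *
im=viewer.capture('wrist'); save(im,'w3.png'); cv2.imwrite('pics/w3c.png',cv2.resize(im[0:240,180:460,::-1],None,fx=2.2,fy=2.2))
E
```

```text
time: 7.42
tool_pos: [539.7, 290.5, 106.4]
tcp_rot: [3.139, 0.005, 3.04]
contact_force: [4.5, -0.4, 6.1]
grip_width: 19.8
finger_force: 30.0
time: 8.08
tool_pos: [496.8, 294.9, 106.3]
tcp_rot: [3.14, 0.003, 3.04]
contact_force: [0.4, 2.1, 6.6]
grip_width: 20.1
finger_force: 30.0
```

View pics/w3c.png

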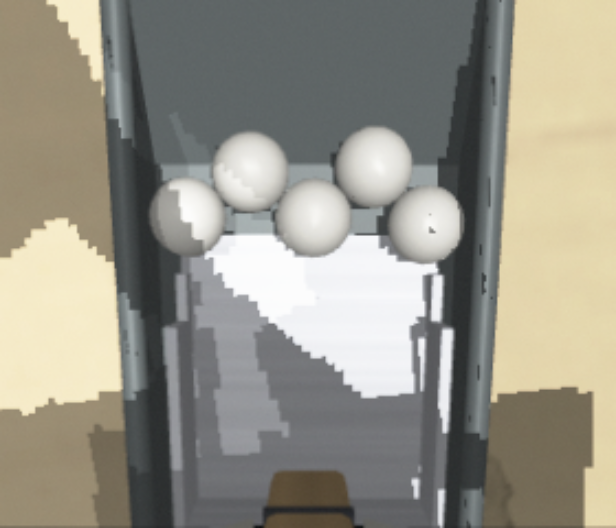

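```bash
python3 -m creep '-0.004 0.0004 0 0 0 0 0;-0.005 0.0005 0 0 0 0 0;-0.005 0.0005 0 0 0 0 0;-0.001 0.0001 0.0003 0.003 0.0295 0 0;-0.0007 0 0.0003 0.003 0.0295 0 0;-0.0006 0 0.0002 0.003 0.0295 0 0;-0.0007 0 0 0.003 0.0295 0 0'
python3 - <<'E'
from h import *
im=viewer.capture('wrist'); save(im,'w4.png'); cv2.imwrite('pics/w4c.png',cv2.resize(im[0:240,180:460,::-1],None,fx=2.2,fy=2.2))
E
```

```text
time: 8.72
tool_pos: [480.3, 296.0, 106.4]
tcp_rot: [3.14, -0.117, 3.04]
contact_force: [2.1, -0.8, 2.7]
grip_width: 19.8
finger_force: 30.0
```

View pics/w4c.png

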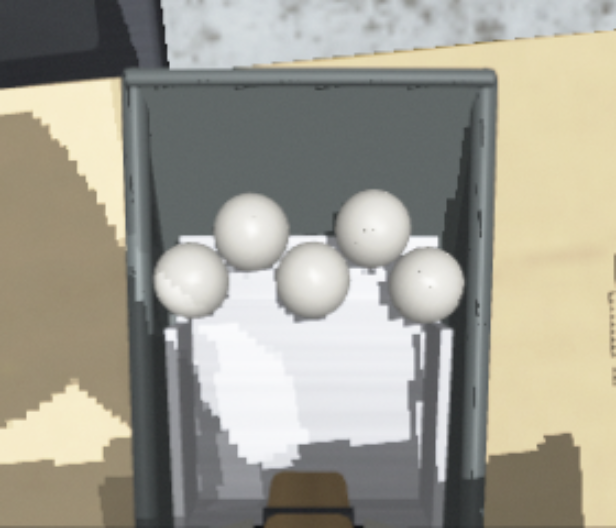

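```bash
python3 -m creep '-0.0009 0 0 0.003 0.0295 0 0;-0.001 0 -0.0001 0.003 0.0295 0 0;-0.001 0 -0.0001 0.003 0.0295 0 0;-0.001 0 -0.0002 0.003 0.0295 0 0;-0.001 0 -0.0002 0.003 0.0295 0 0;-0.001 0 -0.0002 0.003 0.0295 0 0;0 0 0 0 0 0 0'
python3 - <<'E'
from h import *
im=viewer.capture('wrist'); save(im,'w5.png'); cv2.imwrite('pics/w5c.png',cv2.resize(im[0:240,180:460,::-1],None,fx=2.2,fy=2.2))
E
```

```text
time: 9.35
tool_pos: [473.1, 295.6, 104.3]
tcp_rot: [-3.141, -0.299, 3.039]
contact_force: [-1.8, 0.5, 2.7]
grip_width: 20.1
finger_force: 30.0
```

View pics/w5c.png

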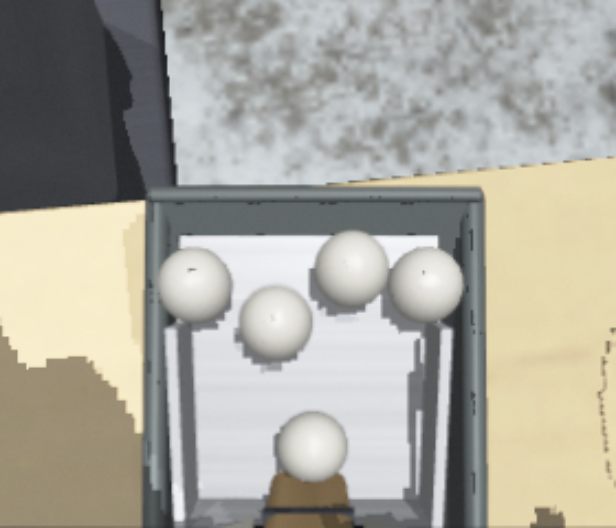

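```bash
python3 -m creep '0 0 0.001 0.003 0.0295 0 0;0 0 0.003 0.003 0.0295 0 0;0 0 0 0 0 0 0;0 0 0 0 0 0 0;0 0 0.005 0 0 0 0;0 0 0.008 0 0 0 0;0 0 0.01 0 0 0 0;0 0 0.012 0 0 0 0'
python3 -m creep '0 0 0.015 0 0 0 0;0 0 0.02 0 0 0 0;0 0 0.02 0 0 0 0;0 0 0.02 0 0 0 0;0 0 0.02 0 0 0 0;0 0 0.015 0 0 0 0;0 0 0.007 0 0 0 0;0 0 0 0 0 0 0'
python3 - <<'E'
from h import *
o=readout.get_obs();print(o['tool_pos'],o['tcp_rot'])
im=viewer.capture('wrist'); save(im,'w6.png'); t=viewer.capture('top');save(t,'t6.png')
g=cv2.medianBlur(cv2.cvtColor(im,cv2.COLOR_RGB2GRAY),3)
print(cv2.HoughCircles(g,cv2.HOUGH_GRADIENT,1,12,param1=120,param2=14,minRadius=9,maxRadius=20))
E
```

```text
time: 10.07
tool_pos: [473.3, 295.8, 144.9]
tcp_rot: [-3.141, -0.356, 3.04]
contact_force: [-0.2, 0.6, -1.9]
grip_width: 19.9
finger_force: 30.0
time: 10.73
tool_pos: [473.9, 296.0, 263.5]
tcp_rot: [3.139, -0.352, 3.041]
contact_force: [0.8, 0.5, -2.4]
grip_width: 20.2
finger_force: 30.0
[473.91561959 295.96442755 263.52115628] [ 3.13941225 -0.35156177  3.0408218 ]
[[[348.5  185.5   17.2 ]
  [322.5  201.5   16.1 ]
  [614.5  286.5   19.4 ]
  [293.5  185.5   16.1 ]
  [355.5  214.5   16.  ]
  [283.5  215.5   16.1 ]
  [600.5  252.5   18.3 ]
  [ 23.5  285.5   18.2 ]
  [391.5   49.5   13.8 ]
  [126.5  186.5   17.2 ]
  [380.5   98.5   19.4 ]
  [404.5  394.5   19.4 ]
  [301.5   25.5   13.8 ]
  [373.5   73.5    9.4 ]
  [290.5   38.5   12.5 ]
  [389.5  131.5   10.  ]
  [333.5   88.5    9.4 ]
  [447.5   37.5    9.25]
  [472.5   94.5   10.5 ]]]
```

```bash
python3 -m creep '0.0015 -0.0037 0 0 0 0 0;0.003 -0.0074 0 0 0 0 0;0.0045 -0.0111 0 0 0 0 0;0.006 -0.0148 0 0 0 0 0;0.0075 -0.0185 0 0 0 0 0;0.0075 -0.0185 0 0 0 0 0;0.0075 -0.0185 0 0 0 0 0;0.0075 -0.0185 0 0 0 0 0' | sed -n 2,4p
python3 -m creep '0.0075 -0.0185 0 0 0 0 0;0.0075 -0.0185 0 0 0 0 0;0.0075 -0.0185 -0.002 0 0 0 0;0.0075 -0.0185 -0.004 0 0 0 0;0.0075 -0.0185 -0.004 0 0 0 0;0.0075 -0.0185 -0.004 0 0 0 0;0.0075 -0.0185 -0.004 0 0 0 0;0.0075 -0.0185 -0.004 0 0 0 0' | sed -n 2,4p
python3 -m creep '0.0075 -0.0185 -0.004 0 0 0 0;0.0075 -0.0185 -0.004 0 0 0 0;0.0075 -0.0185 -0.004 0 0 0 0;0.0075 -0.0185 -0.004 0 0 0 0;0.0075 -0.0185 -0.004 0 0 0 0;0.0075 -0.0185 -0.004 0 0 0 0;0.006 -0.0148 -0.003 0 0 0 0;0.0045 -0.0111 -0.002 0 0 0 0' | sed -n 2,4p
python3 -m creep '0.003 -0.0074 -0.001 0 0 0 0;0 0 0 0 0 0 0;0 0 0 0 0 0 0;0 0 0 0 0 0 0'
python3 - <<'E'
from h import *
ci=viewer.camera_info('wrist');im=viewer.capture('wrist'); save(im,'w7.png')
print(ci['origin'],ci['rotation'])
g=cv2.medianBlur(cv2.cvtColor(im,cv2.COLOR_RGB2GRAY),3)
print(cv2.HoughCircles(g,cv2.HOUGH_GRADIENT,1,12,param1=120,param2=14,minRadius=14,maxRadius=19)[0][:8])
print('lip exp',proj(ci,[[535.9+3.3,-95.8+31.8,135],[535.9-3.3,-95.8-31.8,135]]))
a=np.linspace(0,6.28,13)[:-1];print('pot',proj(ci,np.c_[518+50*np.cos(a),-94+50*np.sin(a),a*0+100]).round())
cv2.imwrite('pics/w7c.png',cv2.resize(im[0:300,180:480,::-1],None,fx=2,fy=2,interpolation=cv2.INTER_CUBIC))
E
```

```text
tool_pos: [519.0, 182.6, 260.4]
tcp_rot: [-3.141, -0.357, 3.039]
contact_force: [-0.9, -0.2, -1.2]
tool_pos: [578.6, 34.5, 238.2]
tcp_rot: [-3.141, -0.357, 3.039]
contact_force: [0.0, 0.1, -1.7]
tool_pos: [633.8, -103.0, 208.7]
tcp_rot: [-3.141, -0.358, 3.038]
contact_force: [-0.1, 0.3, -1.5]
time: 13.17
tool_pos: [635.3, -108.6, 208.7]
tcp_rot: [-3.141, -0.361, 3.037]
contact_force: [-7.6, -0.9, -0.2]
grip_width: 20.0
finger_force: 30.0
[ 602.86133832 -104.49845831  318.73036144] [0.0969443  0.00168866 1.46674306]
[[281.5 215.5  15. ]
 [322.5 202.5  15.8]
 [615.5 286.5  18.3]
 [355.5 215.5  15. ]
 [348.5 183.5  16. ]
 [405.5 393.5  18.3]]
lip exp [[381.18676084 113.91224612]
 [265.73802023 114.03074919]]
pot [[331. 181.]
 [368. 167.]
 [393. 137.]
 [398.  99.]
 [383.  64.]
 [353.  42.]
 [315.  36.]
 [279.  49.]
 [255.  77.]
 [247. 114.]
 [261. 150.]
 [291. 174.]]
```

View pics/w7c.png

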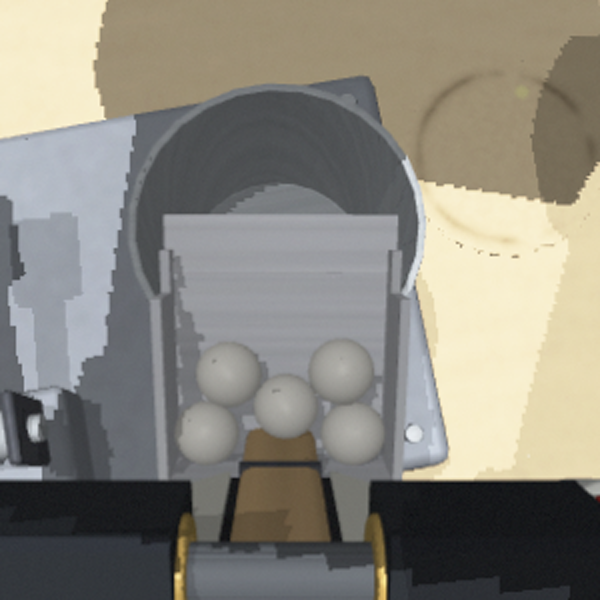

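```bash
python3 -m creep '-0.0018 0.0002 0.0008 -0.004 -0.039 0 0;-0.0018 0.0002 0.0008 -0.004 -0.039 0 0;-0.0018 0.0002 0.0008 -0.004 -0.039 0 0;-0.0018 0.0002 0.0008 -0.004 -0.039 0 0;-0.0037 0.0004 0.001 -0.004 -0.0398 0 0;-0.0037 0.0004 0.001 -0.004 -0.0398 0 0;-0.0037 0.0004 0.001 -0.004 -0.0398 0 0;-0.0037 0.0004 0.001 -0.004 -0.0398 0 0'
python3 -c "
from h import *
save(viewer.capture('wrist'),'w8.png');ci=viewer.camera_info('top')
for p in[(330,150),(360,155),(425,157)]:print(onz(ci,p,0),onz(ci,p,150))"
```

```text
time: 13.88
tool_pos: [614.5, -105.2, 216.2]
tcp_rot: [3.141, -0.038, 3.04]
contact_force: [0.1, 0.3, -1.5]
grip_width: 19.6
finger_force: 30.0
[729.    3.7   0. ] [690.3   8.3 150. ]
[711.2 -86.3   0. ] [674.5 -72.  150. ]
[ 700.2 -281.7    0. ] [ 664.6 -246.5  150. ]
```

```bash
python3 -m creep '-0.0037 0.0004 0.001 -0.004 -0.0398 0 0;-0.0036 0.0004 0.0013 -0.0034 -0.0332 0 0;-0.0036 0.0004 0.0013 -0.0034 -0.0332 0 0;-0.0036 0.0004 0.0013 -0.0034 -0.0332 0 0;-0.0036 0.0004 0.0013 -0.0034 -0.0332 0 0;-0.0036 0.0004 0.0013 -0.0034 -0.0332 0 0;-0.0036 0.0004 0.0013 -0.0034 -0.0332 0 0;0 0 0 0 0 0 0'
python3 -m creep '-0.0047 0.0005 0.0009 -0.004 -0.0398 0 0;-0.0047 0.0005 0.0009 -0.004 -0.0398 0 0;-0.0047 0.0005 0.0009 -0.004 -0.0398 0 0;-0.0047 0.0005 0.0009 -0.004 -0.0398 0 0;-0.0047 0.0005 0.0009 -0.004 -0.0398 0 0;-0.0049 0.0005 0.0005 -0.004 -0.0398 0 0;-0.0049 0.0005 0.0005 -0.004 -0.0398 0 0;-0.0049 0.0005 0.0005 -0.004 -0.0398 0 0'
python3 -m creep '-0.0049 0.0005 0.0005 -0.004 -0.0398 0 0;-0.0049 0.0005 0.0005 -0.004 -0.0398 0 0;-0.0049 0.0005 -0.0005 -0.004 -0.0398 0 0;-0.0049 0.0005 -0.0005 -0.004 -0.0398 0 0;-0.0049 0.0005 -0.0005 -0.004 -0.0398 0 0;-0.0049 0.0005 -0.0005 -0.004 -0.0398 0 0;-0.0049 0.0005 -0.0005 -0.004 -0.0398 0 0;0 0 0 0 0 0 0'
python3 -c "
from h import *
im=viewer.capture('wrist');save(im,'w9.png')
g=cv2.medianBlur(cv2.cvtColor(im,cv2.COLOR_RGB2GRAY),3)
print(cv2.HoughCircles(g,cv2.HOUGH_GRADIENT,1,10,param1=120,param2=13,minRadius=7,maxRadius=19)[0][:14])"
```

```text
time: 14.6
tool_pos: [588.6, -102.2, 225.0]
tcp_rot: [3.141, 0.2, 3.04]
contact_force: [-0.0, -1.0, -1.2]
grip_width: 19.5
finger_force: 30.0
time: 15.27
tool_pos: [551.6, -98.4, 231.0]
tcp_rot: [3.141, 0.522, 3.04]
contact_force: [-0.5, 0.3, -2.0]
grip_width: 19.9
finger_force: 30.0
time: 15.93
tool_pos: [519.8, -101.5, 242.5]
tcp_rot: [3.11, 0.77, 3.024]
contact_force: [-0.2, 0.2, -0.8]
grip_width: 20.0
finger_force: 30.0
[[566.5 118.5  17.2]
 [363.5  19.5  14.7]
 [554.5 122.5  17.2]
 [509.5 322.5  16.1]
 [271.5  13.5  12.7]
 [557.5 146.5  17.2]
 [615.5 286.5  18.3]
 [494.5 241.5  16.8]
 [577.5 133.5  15. ]
 [586.5 163.5  17.2]
 [ 23.5 285.5  17.2]
 [571.5 141.5  10.5]
 [482.5 132.5  17.2]
 [572.5 249.5  12.4]]
```

```bash
python3 -m creep '0 0 0 0 0 0 0;0 0 0 0 0 0 0;0 0 0 0 0 0 0;0 0 0.01 0 0 0 0;0 0 0.015 0 0 0 0;0 0 0.015 0 0 0 0;0 0 0.01 0 0 0 0;0 0 0 0 0 0 0'
python3 -c "
from h import *
print(readout.get_obs()['joint_positions'])
im=viewer.capture('wrist');save(im,'w10.png');save(viewer.capture('top'),'t10.png');save(viewer.capture('scene'),'s10.png')
g=cv2.medianBlur(cv2.cvtColor(im,cv2.COLOR_RGB2GRAY),3)
print(cv2.HoughCircles(g,cv2.HOUGH_GRADIENT,1,10,param1=120,param2=13,minRadius=9,maxRadius=19)[0][:8])"
```

```text
time: 16.65
tool_pos: [520.6, -102.0, 294.5]
tcp_rot: [3.126, 0.772, 3.043]
contact_force: [-0.1, 0.0, -1.2]
grip_width: 19.7
finger_force: 30.0
[-0.46791174  0.11611055  2.04600934  0.84782622  0.36388859 -2.65685425]
[[551.5  88.5  17.2]
 [ 23.5 286.5  18.3]
 [563.5 101.5  16. ]
 [615.5 286.5  18.3]
 [623.5 125.5  15.6]
 [556.5 215.5  17.2]
 [583.5 143.5  17.2]
 [570.5 119.5  17.2]]
```

```bash
python3 -m creep '0.0018 0 0 0.004 0.0383 0 0;0.0018 0 0 0.004 0.0383 0 0;0.0018 0.005 0 0.004 0.0383 0 0;0.0018 0.01 0 0.004 0.0383 0 0;0.0018 0.01 0 0.004 0.0383 0 0;0.0018 0.012 0 0.004 0.0383 0 0;0.0018 0.012 0 0.004 0.0383 0 0;0.0018 0.012 0 0.004 0.0383 0 0' | sed -n 1,4p
python3 -m creep '0.0018 0.012 0 0.004 0.0383 0 0;0.0018 0.012 0 0.004 0.0383 0 0;0.0018 0.012 -0.002 0.004 0.0383 0 0;0.0018 0.012 -0.005 0.004 0.0383 0 0;0.0018 0.012 -0.005 0.004 0.0383 0 0;0.0018 0.012 -0.005 0.004 0.0383 0 0;0.0018 0.012 -0.005 0.004 0.0383 0 0;0.0018 0.012 -0.005 0.004 0.0383 0 0' | sed -n 1,4p
python3 -m creep '0.0018 0.012 -0.005 0.004 0.0383 0 0;0.0018 0.012 -0.005 0.004 0.0383 0 0;0.0018 0.012 -0.005 0.004 0.0383 0 0;0.0018 0.01 -0.005 0.004 0.0383 0 0;0 0.005 0 0 0 0 0;0 0 0 0 0 0 0;0 0 0 0 0 0 0'
python3 -c "
from h import *
im=viewer.capture('wrist');save(im,'w11.png');t=viewer.capture('top');save(t,'t11.png')
ci=viewer.camera_info('top');p=proj(ci,[[519,-95,45]])[0].round().astype(int);print(p)
c=t[p[1]-17:p[1]+18,p[0]-17:p[0]+18]
print(c.min(2)[::2,::2])
g=cv2.resize(cv2.cvtColor(t,cv2.COLOR_RGB2GRAY)[170:260,330:430],None,fx=4,fy=4,interpolation=cv2.INTER_CUBIC)
print(cv2.HoughCircles(g,cv2.HOUGH_GRADIENT,1,16,param1=100,param2=11,minRadius=9,maxRadius=16))
c0=cv2.imread('pics/top0.png')[p[1]-17:p[1]+18,p[0]-17:p[0]+18];print(c0.min(2)[::2,::2])"
```

```text
time: 17.47
tool_pos: [533.8, -39.9, 290.8]
tcp_rot: [3.12, 0.456, 3.039]
contact_force: [1.0, -0.7, -1.9]
time: 18.13
tool_pos: [548.2, 56.4, 263.5]
tcp_rot: [3.12, 0.148, 3.04]
contact_force: [0.6, -0.4, -0.9]
time: 18.72
tool_pos: [555.4, 106.4, 244.5]
tcp_rot: [3.121, -0.002, 3.039]
contact_force: [1.2, -0.6, -1.8]
grip_width: 19.7
finger_force: 30.0
[367 217]
[[147 141 138 141 145 123  96  86  84  84  85  85  88  96 122 149 158 154]
 [140 139 139 143 115  86  86  93 101 103 101  93  86  85  87 107 147 155]
 [139 140 142 118  85  96 133 156 170 175 169 150 119  92  86  87 107 151]
 [140 142 137  92 108 157 181 186 187 187 187 186 175 138  94  85  87 128]
 [140 144 116  97 153 181 186 187 187 188 189 189 189 180 134  91  83  98]
 [141 146  99 132 188 192 187 188 190 190 191 192 191 189 174 110  84  87]
 [139 146 100 159 212 202 187 191 191 191 191 192 182 177 189 147  91  84]
 [134 140 115 167 184 178 184 190 191 190 191 191 173 179 216 183 102  83]
 [133 139 127 182 185 184 189 190 188 188 190 191 178 167 187 157  93  82]
 [131 119 125 179 188 188 188 179 179 189 184 188 188 178 
[... 1446 characters left out ...]
181 180 176 144  86  76]
 [122 112 117 168 177 177 177 177 177 177 177 177 178 179 174 139  83  78]
 [123 106 121 152 174 175 175 176 177 177 177 178 178 177 166 125  80  84]
 [130 106 123 131 171 177 177 177 178 178 179 181 180 175 151 100  75 102]
 [132 120 103 127 150 175 179 181 181 181 182 181 177 160 118  79  87 126]
 [141 135 108 107 128 151 172 179 180 180 180 174 156 121  81  87 111 135]
 [145 147 132 104 104 121 134 151 160 159 152 132 102  85  99 121 124 141]
 [143 149 148 142 121 101 107 114 118 103  95  93 107 112 122 137 143 144]
 [141 150 150 151 148 137 119 109 101 103 103 108 127 124 133 146 146 145]
 [138 150 149 148 149 148 147 142 137 139 138 142 146 145 146 146 145 145]]
```

```bash
python3 -m creep '0 0 -0.015 -0.0205 0.002 0 0;0 0 -0.025 0 0 0 0;0 0 -0.025 0 0 0 0;0 0 -0.025 0 0 0 0;0 0 -0.02 0 0 0 0;0 0 -0.015 0 0 0 0;0 0 -0.008 0 0 0 0;0 0 0 0 0 0 0'
python3 -m creep '0 0 -0.004 0 0 0 0;0 0 -0.002 0 0 0 0;0 0 0 0 0 0 0;0 0 0 0 0 0 0'
```

```text
time: 19.48
tool_pos: [554.9, 105.8, 110.9]
tcp_rot: [3.142, -0.004, 3.037]
contact_force: [-0.8, 0.1, -0.7]
grip_width: 20.1
finger_force: 30.0
time: 19.82
tool_pos: [556.0, 106.3, 106.9]
tcp_rot: [3.141, -0.0, 3.038]
contact_force: [0.1, 0.1, 0.1]
grip_width: 20.2
finger_force: 30.0
```

```bash
python3 -m creep '0 0 -0.002 0 0 0 0;0 0 -0.001 0 0 0 0;0 0 0 0 0 0 0;0 0 0 0 0 0 0'; python3 -m creep '0 0 -0.001 0 0 0 0;0 0 0 0 0 0 0;0 0 0 0 0 0 0'; python3 -m creep '0 0 -0.001 0 0 0 0;0 0 0 0 0 0 0;0 0 0 0 0 0 0'
```

```text
time: 20.15
tool_pos: [555.7, 106.3, 103.2]
tcp_rot: [3.141, -0.002, 3.038]
contact_force: [-0.0, 0.2, -1.3]
grip_width: 19.5
finger_force: 30.0
time: 20.4
tool_pos: [555.8, 106.3, 102.2]
tcp_rot: [3.141, -0.001, 3.038]
contact_force: [0.1, 0.9, -1.0]
grip_width: 20.3
finger_force: 30.0
time: 20.65
tool_pos: [555.8, 106.3, 102.1]
tcp_rot: [3.141, -0.001, 3.038]
contact_force: [-2.3, -0.2, 7.8]
grip_width: 19.8
finger_force: 30.0
```

```bash
python3 -m creep '0 0 0.001 0 0 0 60;0 0 0 0 0 0 60;0 0 0 0 0 0 60;0 0 0 0 0 0 60;0 0 0 0 0 0 60;0 0 0 0 0 0 60;0 0 0 0 0 0 60;0 0 0 0 0 0 60'
python3 -m creep '0 0 0.005 0 0 0 60;0 0 0.015 0 0 0 60;0 0 0.025 0 0 0 60;0 0 0.025 0 0 0 60;0 0 0.025 0 0 0 60;0 0 0.025 0 0 0 60;0 0 0 0 0 0 60;0 0 0 0 0 0 60'
python3 -c "
from h import *
t=viewer.capture('top');save(t,'t12.png');w=viewer.capture('wrist');save(w,'w12.png')
ci=viewer.camera_info('wrist')
# scoop expected
o=readout.get_obs()['tool_pos'];c,s=np.cos(-.102),np.sin(-.102)
L=np.array([[-71,32,2],[-71,-32,2],[-2,32,26],[-2,-32,26],[-11,10,86],[-11,-10,86]],float)
P=proj(ci,np.c_[555.8+c*L[:,0]-s*L[:,1],106.3+s*L[:,0]+c*L[:,1],L[:,2]]).round().astype(int)
a=w[...,::-1].copy();
for p in P: cv2.circle(a,tuple(int(v) for v in p),3,(0,0,255),1)
cv2.imwrite('pics/w12c.png',a);print(P)
ci=viewer.camera_info('top');c,s=np.cos(.07),np.sin(.07)
print(proj(ci,[[523.9-c*45+s*65,-145.9-s*45-c*65,106],[523.9-c*45+s*100,-145.9-s*45-c*100,80]]),523.9-c*45+s*65,-145.9-s*45-c*65)
g=cv2.cvtColor(t,cv2.COLOR_RGB2GRAY)[200:245,395:430];ys,xs=np.where(g<70);print(np.c_[xs+395,ys+200].mean(0),len(xs),xs.min()+395,xs.max()+395,ys.min()+200,ys.max()+200)
"
```

```text
time: 21.32
tool_pos: [555.7, 106.3, 102.0]
tcp_rot: [3.141, -0.002, 3.038]
contact_force: [-0.4, 0.2, 0.6]
grip_width: 54.9
finger_force: 0.0
time: 21.98
tool_pos: [556.3, 106.4, 223.9]
tcp_rot: [3.141, 0.002, 3.038]
contact_force: [0.0, 0.9, -1.3]
grip_width: 54.8
finger_force: 0.0
[[356 111]
 [283 111]
 [357 194]
 [282 194]
 [334 201]
 [305 201]]
[[413.28175527 225.93191333]
 [423.93880818 225.61979201]] 483.556490065542 -213.88824314665214
[412.65441176 224.95588235] 136 407 419 219 231
```

```bash
python3 -m creep '-0.003 -0.013 0 0 0 0 0;-0.006 -0.027 0 0 0 0 0;-0.006 -0.027 0 0 0 0 0;-0.006 -0.027 0 0 0 0 0;-0.006 -0.027 0 0 0 0 0;-0.006 -0.027 0 0 0 0 0;-0.006 -0.027 0 0 0 0 0;-0.006 -0.027 0 0 0 0 0' | sed -n 1,3p
python3 -m creep '-0.006 -0.027 0 0 0 0 0;-0.006 -0.027 0 0 0 0 0;-0.006 -0.027 0 0 0 0 0;-0.006 -0.027 0 0 0 0 0;-0.002 -0.010 0 0 0 0 0;0 0 0 0 0 0 0;0 0 0 0 0 0 0'
python3 -c "
from h import *
print(bot.tip_extent)
a=cv2.imread('pics/w12.png').max(2);print(a[96:126:2,300],a[90:130:2,340],a[104:200:8,290])
t=viewer.capture('top');save(t,'t13.png');w=viewer.capture('wrist');save(w,'w13.png')
ci=viewer.camera_info('wrist');print(proj(ci,[[483.5,-213.9,106]]))
"
```

```text
time: 22.75
tool_pos: [509.3, -97.5, 221.0]
tcp_rot: [3.141, -0.004, 3.038]
time: 23.33
tool_pos: [484.1, -213.6, 221.4]
tcp_rot: [3.14, -0.003, 3.036]
contact_force: [0.1, 0.1, -0.8]
grip_width: 0.3
finger_force: 0.0
65.5
[154 154 153 154 153 154 153 172 164 165 167 168 165 166 165] [247 246 246 246 247 247 247 247 247 247 253 253 253 253 253 253 253 252
 253 253] [153 164 166 161 123 122 117 117 121 118 112 118]
[[316.73902774 223.25711366]]
```

```bash
python3 -m creep '0 0 -0.015 0 0 0 0;0 0 -0.015 0 0 0 0;0 0 -0.01 0 0 0 0;0 0 -0.006 0 0 0 0;0 0 -0.004 0 0 0 0;0 0 -0.003 0 0 0 0;0 0 0 0 0 0 0;0 0 0 0 0 0 0'; python3 -m creep '0 0 -0.004 0 0 0 0;0 0 -0.004 0 0 0 0;0 0 -0.004 0 0 0 0;0 0 -0.004 0 0 0 0;0 0 -0.003 0 0 0 0;0 0 -0.003 0 0 0 0;0 0 0 0 0 0 0;0 0 0 0 0 0 0'
```

```text
time: 24.1
tool_pos: [485.0, -213.5, 169.6]
tcp_rot: [3.141, -0.001, 3.038]
contact_force: [-0.4, 1.7, 3.9]
grip_width: 0.5
finger_force: 1.6
time: 24.77
tool_pos: [484.0, -214.1, 146.8]
tcp_rot: [-3.142, -0.003, 3.038]
contact_force: [-3.7, 0.0, 6.3]
grip_width: 0.2
finger_force: 3.0
```

```bash
python3 -m creep '0 0 -0.001 0 0 0 0;0 0 0 0 0 0 0;0 0 0 0 0 0 0;0 0 0 0 0 0 0'; python3 -c "
from h import *
print(order.close_job())"
```

```text
time: 25.1
tool_pos: [484.1, -214.1, 146.0]
tcp_rot: [-3.141, -0.003, 3.038]
contact_force: [-4.7, -1.6, 6.6]
grip_width: 0.2
finger_force: 3.2
the job is handed in; nothing more can be done
None
```

The job is handed in (the judge gave no verdict back): the top camera's brightness pattern showed all five balls in the pot, the scoop is released flat on the table, and the fingers hold the lever about level at 6.6 N (tips 80.5 mm up), though something, probably the toolbox, touched the arm before the pour with about 8 N, and I didn't check the can and jar at the end.

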